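# Index the photometer's filter wheel to its third click stop and hold it

### The job

I want to lift the orange filter out of the photometer with the forceps. Please pull the filter drawer all the way out by its bar handle, then turn the black knob to its third click stop, counted clockwise from the end stop and not from where it happens to stand (pointer at the third dot after the bar mark, orange filter under the window), and keep hold of it so that the wheel cannot slip off its click while I push on the filter: finish with the knob still gripped there and the drawer still out. Leave the flask, the beaker, the petri dish and the forceps where they are.

Things in the scene. Friction and masses are not known exactly. Their poses are not given: they have to be found in the camera images.
- photometer: filter photometer: fixed light grey box 145 mm deep (x), 130 mm wide (y), 106 mm high (round black cell cap on its rear top to 123 mm), turned by up to 0.2 rad. Origin: centre of its underside, on the worktop; its x axis points to its rear (the drawer comes out along -x, towards the robot), y to its left seen from the robot.
- filter_drawer (a joint): how far the drawer is pulled out along the photometer's -x axis, m: 0 shut, 0.112 fully out at its stop. Slides level with about 2 N friction and stays where it is left; up to 10 mm open at the start. Its front panel is 126 mm wide, from 12 to 98 mm above the worktop.
- drawer_handle (a point): middle of the drawer's horizontal steel bar handle, on the bar's centre line, 78 mm above the worktop; moves with the drawer. Bar 11 mm thick, 91 mm long, parallel to the photometer's y axis, centre line 35 mm in front of the drawer's front panel; posts 34 mm either side of the middle.
- bar_handle: the bar handle itself, fixed on the drawer (its origin is not on the bar: it lies on the knob's axis at worktop level). Use drawer_handle to grasp it.
- knob_grip (a point): point on the vertical axis of the round black index knob, at grip height 83 mm; moves with the drawer. Knob 34 mm in diameter, from 60 to 95 mm above the worktop, over a skirt 44 mm wide and a deck at 55 mm. Axis 97 mm behind the handle bar, 54 mm behind the front panel's inner face. Shut: inside the box; fully out: 58 mm in front of the box, nothing beside it.
- filter_wheel (a joint): angle of knob and wheel, rad, growing clockwise seen from above. 0 is the end stop (a click seat too; limits -0.02 and 2.264); a spring roller gives a click stop each 0.449 rad: 0.449, 0.898, third 1.346 (orange), 1.795, 2.244. Let go, it springs into the nearest click; about 0.15 N m frees it from a click. At the start it stands at the end stop or the first click.
- index_knob: the knob, fixed on the wheel (origin on its axis at worktop level). A white pointer line on its top and skirt points to dark marks on the deck, 27.5 mm from the axis: a bar at the end stop, then five dots clockwise at the five click stops.
- filter_window (a point): centre of the round 17 mm window in the drawer's deck, 55 mm above the worktop, 34 mm from the knob's axis; moves with the drawer. It shows the one filter at the index position: black blank at the end stop, then blue, green, orange, red, clear at the five click stops.
- conical_flask_2: bystander: open conical flask with blue liquid look, 102 mm in diameter, 167 mm high; origin at the centre of its underside. To be left alone.
- beaker: bystander: low glass beaker, 76 mm wide, 92 mm high; origin at the centre of its underside. To be left alone.
- petri_dish: bystander: petri dish with lid, 64 mm in diameter, 16 mm high; origin at the centre of its underside. To be left alone.
- forceps: bystander: steel forceps lying flat, 128 mm long along their own y axis, 18 mm wide, 10 mm high; origin at the centre of their underside. To be left alone.

How it is judged:
By the outcome, as a careful person would: the job done as asked, in the order asked, and still so for the second after the job is handed in, while the arm keeps its last pose, push and grip.
It also fails if it takes over 46 s, if anything falls off the work surface, if the arm or the gripper's body presses on something with over 40 N, if the wrist force passes 120 N, or if a joint passes its speed limit or range.

### The arm

A 6-joint arm with a two-finger parallel gripper is mounted at the origin on a cart in front of the work surface, level with it; the furniture and walls round the work are solid. World frame = base frame: x ahead of the robot, y to its left, z up, the work surface at z = 0. Lengths are in m, angles in rad, forces in N, time in s.
With the tool pointing down it reaches from about 0.325 to 0.75 m from the base axis. Payload 7.6 kg.
Tool frame: the origin (TCP) lies on the centre line of the jaws, within the pads' length; the fingertips stand 25 mm ahead of it and the grasp point (between the pads) lies 6 mm ahead of it; z points along the fingers, x is the direction in which the jaws open and shut, and the axes are right-handed (so a half turn about z gives the same grasp; the last joint's range is limited). The gripper opens to 85 mm and grips with 20 to 120 N. Pads are 22 mm wide; open, the fingers measure 114 mm over their backs; the gripper's body (76 mm by 85 mm) begins 54 mm behind the grasp point. The pads swing forward as they close: fully open they stand 13 mm farther back than shut.
Start: joints at [1.066, 0.052, 1.401, -0, 1.689, -0.07], TCP at [0.221, 0.476, 0.256] pointing down, gripper open.
Joint ranges: [-2.9, 2.9], [-0.91, 2.17], [0.12, 2.37], [-1.06, 4.2], [0.26, 2.73], [-2.93, 2.93]. Speed limits (rad/s): [2.57, 2.57, 3.01, 3.14, 3.14, 3.14].

### API

Orientations are given as a 3x3 rotation matrix whose columns are the frame's x, y, z axes.
In Python, from workcell import arm gives the robot as it stands.
- The arm moves only by the tool drive_tool, never from a script. Its argument "steps" is a list of rows, each an object with "travel": the shift along the world's x, y, z in mm, a list of three; "yaw": the turn about the world's z in degrees. In form: [{"travel": [tx, ty, tz], "yaw": yaw}, ...]. A call has 1 to 12 rows; each row shifts and turns the commanded pose from where the row before left it; what a row does not reach is not made up. A row lasts 1/8 s, in which the tool goes at most 62.5 mm and 10.7 degrees, less where a joint would pass 70% of its speed; a pose out of reach is approached as far as the arm can. A call is refused whole if a number of a shift passes 62.5 or a number of a turn 10.7, either way. A call with a gripper value outside its range is refused whole. "hand" is the finger opening in mm, from 0 to 85.4, set as the call begins (left out, the last holds). The fingers move at their own pace and stop on an object; "squeeze" is the grip in N (left out, the last holds). Time passes only in rows, so rows that do not move let the fingers close. It gives the time, the measured TCP pose, the force and the opening at its end, in the units of the state.
- arm.sense(): the state, without advancing time (a new reading comes with each control period).
- arm.snapshot(name): name is "scene" or "top" or "wrist"; returns the picture (384x512x3 uint8, red, green, blue); there is no depth.
- arm.get_calibration(name): a dict with "K" (3x3 intrinsics, pixels), "k1" (the pictures are not rectified: a ray, as slopes to the right and down, at radius r is drawn at 1 + k1 r^2 times it, then the intrinsics apply), "position" and "orientation" of the camera in the world; the wrist camera has in their place "T_tool_cam" (4x4, takes a point from camera to tool coordinates, whose origin is the TCP and whose axes are the tool frame's). Camera axes: x right, y up, looking along -z (the intrinsics and any distortion apply to the point x, -y, -z); pixel columns grow to the right and rows downward; lengths in m; the calibration is good to about 2 mm. A picture is of the moment at which its call begins: read the wrist's pose just before it. get_calibration takes no time and is no camera call.
- arm.hand_in(): hands the job in, once; it reports no verdict.
Trained networks look in the newest picture that a camera, given by its name, has taken for a name from the list of things; names that differ only in an ending like _2 or _b are one class to them, and where a whole thing is asked for, a point or a joint stands for the part that bears it (a point fixed in the world has none). Each returns a list of dicts, best first, with "p" (0 to 1); they miss things now and then, are a little off and sometimes report something else, mostly with a low value. They report only what shows in the picture. A call takes as long as a camera call.
- arm.boxes_of(camera, name): "xyz" ([x, y, z] in m, in the coordinates of the camera as it stood for that picture, good to about 4 mm: the middle of the surface that is visible of it).
- arm.masks_of(camera, name): "mask" (384x512 bool, what is visible of it).
- arm.place_of(camera, name): "xyz" ([x, y, z] in m, in the coordinates of the camera as it stood for that picture, good to about 4 mm: a listed point, or the origin of a listed thing).
The state is a dict: "clock": time; "q": joint angles; "qd": joint speeds; "tau": joint torques, N m; "ee_pos": TCP position; "tool_rot": TCP orientation; "contact_force": force on the tool from outside, world axes, zero at the start; "torque": the same for the moment, N m; "gripper_width": finger opening in m.
Only numpy, scipy, OpenCV 4.12 (cv2) and the standard library are available. Lean on these libraries where they do the work, as an engineer would, in place of code of your own. Each camera call takes 0.05 s, during which the arm holds its last target. There are 200 camera calls.

## Working session

There is one attempt and no reset: what is moved stays moved. The work goes in short steps, Python scripts to look and compute and a tool call to move; the robot and the scene stay as the last step left them, time stands still between calls to the robot, and variables do not carry over. Pictures are saved under pics/ and viewed, about 8 in all and at most 12, crops included, and the job is handed in when it is done.

Besides the shell and the picture viewer there is one more tool, called after "Request:" as a command line: name --argument value ..., lists and objects as JSON in quotes. drive_tool: Moves the arm, as the interface text tells. Its arguments: {"type":"object","properties":{"steps":{"type":"array"},"hand":{"type":"number"},"squeeze":{"type":"number"}},"required":["steps"]}

```bash
mkdir -p pics; cat > h.py <<'E'
import numpy as np, cv2
from workcell import arm
def camT(n):
    c=arm.get_calibration(n)
    if 'position' in c:
        T=np.eye(4);T[:3,:3]=np.array(c['orientation']).reshape(3,3);T[:3,3]=c['position'];return T
    s=arm.sense();T=np.eye(4);T[:3,:3]=np.array(s['tool_rot']).reshape(3,3);T[:3,3]=s['ee_pos'];return T@np.array(c['T_tool_cam'])
def snap(n,f):
    T=camT(n);im=arm.snapshot(n);cv2.imwrite('pics/'+f,im[:,:,::-1]);return T,im
def place(n,T,name,fn='place_of'):
    for d in getattr(arm,fn)(n,name)[:2]:
        print(n,name,round(d['p'],2),np.round((T@np.r_[d['xyz'],1])[:3],4))
def proj(n,T,p):
    c=arm.get_calibration(n);K=np.array(c['K']);q=np.linalg.inv(T)@np.r_[p,1];u=np.array([q[0],-q[1]])/-q[2];u=u*(1+c['k1']*(u@u));return K[:2,:2]@u+K[:2,2]
E
python3 - <<'E'
from h import *
ims=[]
for n in('scene','top'):
    T,im=snap(n,n+'0.png');ims.append(im)
    for t in('photometer','drawer_handle','knob_grip','filter_window','conical_flask_2','beaker','petri_dish','forceps'):place(n,T,t)
cv2.imwrite('pics/both.png',cv2.resize(np.vstack(ims),None,fx=.78,fy=.78)[:,:,::-1])
s=arm.sense();print(s['clock'],s['ee_pos'],np.round(s['tool_rot'],3))
E
```

```text
scene photometer 0.56 [ 0.6604 -0.0117  0.0031]
scene drawer_handle 0.83 [ 0.5426 -0.038   0.0783]
scene drawer_handle 0.31 [4.428e-01 2.032e-01 1.000e-04]
scene knob_grip 0.75 [ 0.5188  0.2967 -0.0015]
scene knob_grip 0.23 [0.4404 0.2058 0.0026]
scene conical_flask_2 0.73 [0.4399 0.2032 0.0021]
scene conical_flask_2 0.57 [0.5182 0.2976 0.0008]
scene beaker 0.72 [ 0.4451 -0.3193  0.0008]
scene petri_dish 0.59 [ 0.474  -0.2046 -0.0024]
scene forceps 0.73 [0.4406 0.2036 0.0007]
top photometer 0.68 [ 0.6595 -0.0169 -0.0032]
top drawer_handle 0.67 [ 0.5446 -0.0368  0.073 ]
top knob_grip 0.21 [0.4389 0.2133 0.0009]
top conical_flask_2 0.94 [ 0.5157  0.297  -0.0051]
top beaker 0.83 [ 0.4441 -0.3217  0.004 ]
top petri_dish 0.87 [ 0.4687 -0.2097 -0.0024]
top forceps 0.66 [ 4.398e-01  2.114e-01 -4.000e-04]
0.9 [0.22113194 0.47617215 0.25631851] [[ 0.421  0.907  0.   ]
 [ 0.907 -0.421  0.   ]
 [ 0.     0.    -1.   ]]
```

View pics/both.png

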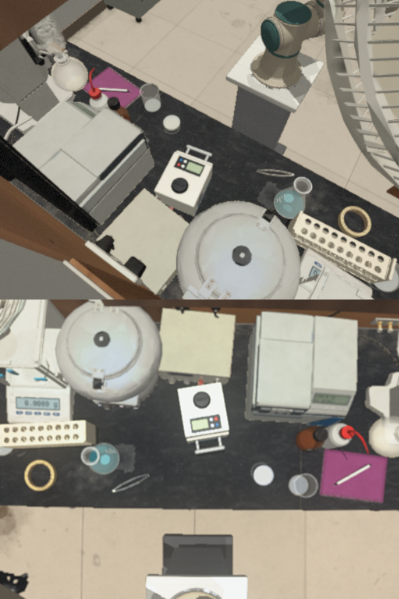

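The photometer is in the middle of the bench, turned about 0.19 rad, with its handle near (0.543, -0.037). In the combined picture the bar is at about (208,448) in the lower half. The flask, beaker, dish and forceps are all clear of the approach.

Request:
drive_tool --steps '[{"travel":[26,-47,0],"yaw":-4.9},{"travel":[26,-47,0],"yaw":-4.9},{"travel":[26,-47,0],"yaw":-4.9},{"travel":[26,-47,0],"yaw":-4.9},{"travel":[26,-47,0],"yaw":-4.9},{"travel":[26,-47,0],"yaw":-4.9},{"travel":[26,-47,0],"yaw":-4.9},{"travel":[26,-47,0],"yaw":-4.9},{"travel":[26,-47,0],"yaw":-4.9},{"travel":[26,-47,0],"yaw":-4.9},{"travel":[26,-47,0],"yaw":-4.9},{"travel":[0,0,0],"yaw":0}]' --hand 30 --squeeze 60

```text
clock: 2.4
ee_pos: [0.5078, -0.0436, 0.2556]
tool_rot: [[0.982, 0.189, -0.001], [0.189, -0.982, -0.0], [-0.001, 0.0, -1.0]]
contact_force: [0.7, 0.7, -0.0]
gripper_width: 0.0301
```

```bash
python3 - <<'E'
from h import *
T,im=snap('wrist','w1.png')
for t in('photometer','drawer_handle'):place('wrist',T,t)
m=arm.masks_of('wrist','bar_handle')
print([(d['p'],d['mask'].sum()) for d in m])
if m:
    # long side direction of the mask, back-projected at z=.078
    c=arm.get_calibration('wrist');K=np.array(c['K'])
    pts=np.argwhere(m[0]['mask'])[:,::-1].astype(np.float32)
    u=cv2.undistortPoints(pts[:,None],K,np.array([c['k1'],0,0,0.]))[:,0]
    d=(T[:3,:3]@np.c_[u[:,0],-u[:,1],-np.ones(len(u))].T).T
    P=T[:3,3]+d*((.0835-T[2,3])/d[:,2])[:,None]
    r=cv2.minAreaRect((P[:,:2]*1000).astype(np.float32));print(r)
s=arm.sense();print(s['clock'],s['ee_pos'],np.round(s['tool_rot'],3),s['q'],s['gripper_width'])
E
```

```text
wrist photometer 0.7 [ 0.662  -0.0124  0.001 ]
wrist drawer_handle 0.96 [ 0.5452 -0.038   0.0798]
[(0.83, np.int64(1730))]
((557.9558715820312, -32.808475494384766), (40.10376739501953, 88.47809600830078), 10.756086349487305)
2.6 [ 0.50689731 -0.04001445  0.25648145] [[ 0.981  0.195  0.   ]
 [ 0.195 -0.981  0.   ]
 [ 0.    -0.    -1.   ]] [-1.51505203e-01  5.11935557e-03  1.44840995e+00  1.89421452e-04
  1.68778542e+00 -3.48180174e-01] 0.03026155842865624
```

View pics/w1.png

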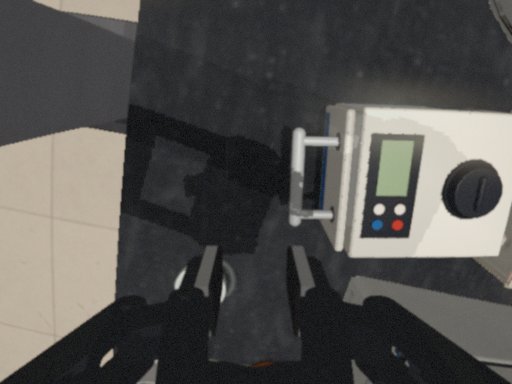

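The bar handle is at about px (297,175) and the tool is aligned with the box. I'll go over the bar and down.

Request:
drive_tool --steps '[{"travel":[37,2,-20],"yaw":0},{"travel":[0,0,-60],"yaw":0},{"travel":[0,0,-40],"yaw":0},{"travel":[0,0,-26],"yaw":0},{"travel":[0,0,-26],"yaw":0},{"travel":[0,0,0],"yaw":0}]'

```text
clock: 3.35
ee_pos: [0.5428, -0.0376, 0.0828]
tool_rot: [[0.981, 0.196, -0.004], [0.196, -0.981, 0.001], [-0.003, -0.001, -1.0]]
contact_force: [0.2, -0.4, -0.0]
gripper_width: 0.0299
```

Request:
drive_tool --steps '[{"travel":[0,0,0],"yaw":0},{"travel":[0,0,0],"yaw":0},{"travel":[0,0,0],"yaw":0},{"travel":[0,0,0],"yaw":0}]' --hand 0 --squeeze 60

```text
clock: 3.85
ee_pos: [0.5449, -0.0383, 0.086]
tool_rot: [[0.981, 0.194, 0.003], [0.194, -0.981, 0.001], [0.003, -0.0, -1.0]]
contact_force: [-1.3, 4.5, 6.4]
gripper_width: 0.0087
```

Request:
drive_tool --steps '[{"travel":[-10,-2,0],"yaw":0},{"travel":[-20,-4,0],"yaw":0},{"travel":[-20,-4,0],"yaw":0},{"travel":[-20,-4,0],"yaw":0},{"travel":[-20,-4,0],"yaw":0},{"travel":[-10,-2,0],"yaw":0},{"travel":[0,0,0],"yaw":0}]'

```text
clock: 4.72
ee_pos: [0.4441, -0.0566, 0.086]
tool_rot: [[0.981, 0.195, 0.002], [0.195, -0.981, 0.005], [0.002, -0.005, -1.0]]
contact_force: [-4.9, 14.6, 11.2]
gripper_width: 0.009
```

Request:
drive_tool --steps '[{"travel":[-4,-1,0],"yaw":0},{"travel":[-3,-0.6,0],"yaw":0},{"travel":[-3,-0.6,0],"yaw":0},{"travel":[0,0,0],"yaw":0}]'

```text
clock: 5.22
ee_pos: [0.4381, -0.0578, 0.0861]
tool_rot: [[0.981, 0.195, 0.013], [0.195, -0.981, 0.007], [0.014, -0.004, -1.0]]
contact_force: [20.5, 21.0, -6.1]
gripper_width: 0.0089
```

Request:
drive_tool --steps '[{"travel":[-3,-0.6,0],"yaw":0},{"travel":[0,0,0],"yaw":0}]'

```text
clock: 5.48
ee_pos: [0.4378, -0.0578, 0.0862]
tool_rot: [[0.98, 0.196, 0.021], [0.195, -0.981, 0.008], [0.022, -0.004, -1.0]]
contact_force: [40.5, 23.5, -19.0]
gripper_width: 0.009
```

At the stop. I'll relax the pull first, then release.

Request:
drive_tool --steps '[{"travel":[6,3,0],"yaw":0},{"travel":[0,0,0],"yaw":0}]'

```text
clock: 5.72
ee_pos: [0.4386, -0.0575, 0.086]
tool_rot: [[0.981, 0.195, 0.004], [0.195, -0.981, 0.002], [0.004, -0.001, -1.0]]
contact_force: [-0.1, 8.9, 6.9]
gripper_width: 0.0085
```

Request:
drive_tool --steps '[{"travel":[0,0,0],"yaw":0},{"travel":[0,0,0],"yaw":0},{"travel":[0,0,0],"yaw":0}]' --hand 30

```text
clock: 6.1
ee_pos: [0.437, -0.0589, 0.0843]
tool_rot: [[0.981, 0.194, -0.0], [0.194, -0.981, -0.0], [-0.0, 0.0, -1.0]]
contact_force: [-0.1, 0.3, -0.3]
gripper_width: 0.0299
```

Request:
drive_tool --steps '[{"travel":[0,0,30],"yaw":0},{"travel":[0,0,50],"yaw":0},{"travel":[0,0,50],"yaw":0},{"travel":[40,8,0],"yaw":0},{"travel":[40,8,0],"yaw":0},{"travel":[0,0,0],"yaw":0}]'

```text
clock: 6.85
ee_pos: [0.5182, -0.0423, 0.213]
tool_rot: [[0.981, 0.195, -0.002], [0.195, -0.981, 0.0], [-0.002, -0.001, -1.0]]
contact_force: [-1.0, -0.8, -0.2]
gripper_width: 0.0296
```

```bash
python3 - <<'E'
from h import *
T,im=snap('wrist','w2.png')
for t in('photometer','drawer_handle','knob_grip','filter_window','index_knob'):place('wrist',T,t)
cv2.imwrite('pics/w2b.png',cv2.resize(im,None,fx=1.5,fy=1.5,interpolation=2)[:,:,::-1])
s=arm.sense();print(s['clock'],s['ee_pos'],np.round(s['tool_rot'],3),s['q'],s['contact_force'])
E
```

```text
wrist photometer 0.71 [ 6.607e-01 -1.400e-02  3.000e-04]
wrist drawer_handle 0.67 [ 0.4385 -0.0583  0.0814]
wrist knob_grip 0.69 [ 0.5315 -0.0353  0.083 ]
wrist filter_window 0.74 [ 0.506  -0.0188  0.0584]
wrist index_knob 0.62 [ 0.5318 -0.0396  0.0033]
7.15 [ 0.51660001 -0.04289402  0.2147726 ] [[ 0.981  0.194  0.001]
 [ 0.194 -0.981 -0.   ]
 [ 0.001  0.    -1.   ]] [-1.54042492e-01  4.88325215e-02  1.48683467e+00 -8.66088708e-05
  1.60512717e+00 -3.48818248e-01] [ 0.35970413  0.34617371 -0.99590804]
```

View pics/w2b.png

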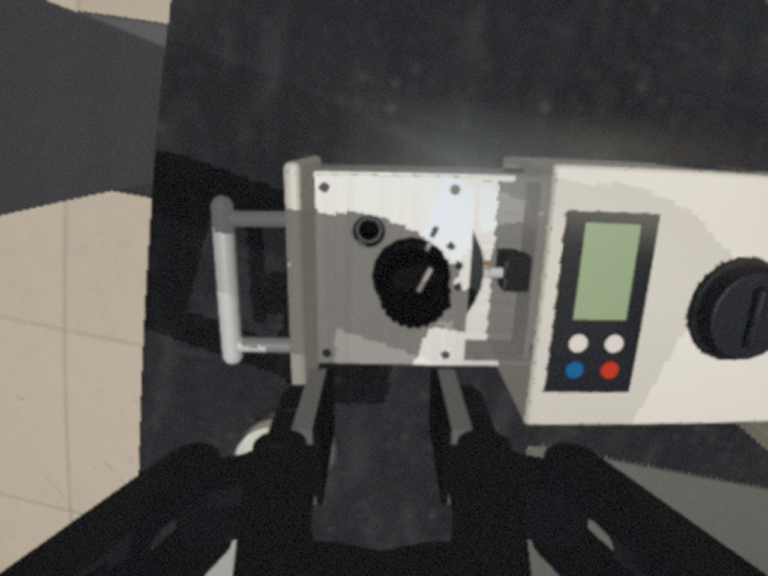

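The drawer is out. The knob is at about px (412,282), its pointer aims at the topmost mark near (432,232), and the window at (369,230) shows dark. A crop will confirm the click position.

```bash
python3 - <<'E'
from h import *
im=cv2.imread('pics/w2.png');T=camT('wrist')
p=proj('wrist',T,[.533,-.039,.095]);print(p)
x0,y0=230,130
c=cv2.resize(im[y0:y0+105,x0:x0+120],None,fx=5.5,fy=5.5,interpolation=cv2.INTER_CUBIC)
for h,r in((.095,.017),(.055,.0275)):
    for a in np.linspace(0,2*np.pi,48):
        q=(proj('wrist',T,[.533+r*np.cos(a),-.039+r*np.sin(a),h])-[x0,y0])*5.5
        cv2.circle(c,tuple(int(v) for v in q),1,(0,0,255) if h>.06 else (0,160,0),-1)
cv2.imwrite('pics/w2c.png',c)
E
```

```text
[277.75959831 196.63046862]
```

View pics/w2c.png

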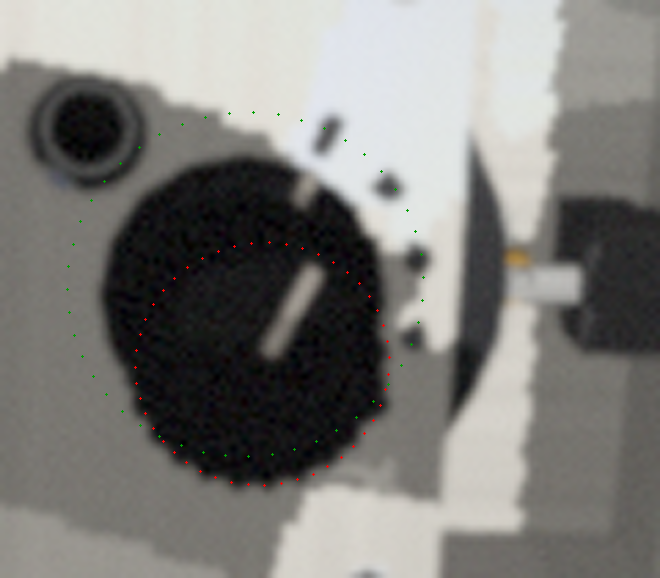

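The pointer is on the bar mark with the black blank under the window, so the wheel is at the end stop and needs 77.1° clockwise. I'll grip with the jaws turned to about -50°, so they end at -127°, square to the line towards the window and clear of it.

Request:
drive_tool --steps '[{"travel":[15,4,0],"yaw":-10.2},{"travel":[0,0,0],"yaw":-10.2},{"travel":[0,0,0],"yaw":-10.2},{"travel":[0,0,-10],"yaw":-10.2},{"travel":[0,0,-15],"yaw":-10.2},{"travel":[0,0,-15],"yaw":-10.2},{"travel":[0,0,-25],"yaw":0},{"travel":[0,0,-20],"yaw":0},{"travel":[0,0,-20],"yaw":0},{"travel":[0,0,-20],"yaw":0},{"travel":[0,0,0],"yaw":0}]' --hand 46 --squeeze 80

```text
clock: 8.52
ee_pos: [0.5309, -0.0387, 0.0882]
tool_rot: [[0.642, -0.766, -0.003], [-0.766, -0.642, 0.0], [-0.002, 0.002, -1.0]]
contact_force: [0.4, 0.7, 0.1]
gripper_width: 0.046
```

Request:
drive_tool --steps '[{"travel":[0,0,0],"yaw":0},{"travel":[0,0,0],"yaw":0},{"travel":[0,0,0],"yaw":0},{"travel":[0,0,0],"yaw":0}]' --hand 0

```text
clock: 9.02
ee_pos: [0.5323, -0.0379, 0.0906]
tool_rot: [[0.643, -0.766, 0.001], [-0.766, -0.643, 0.001], [-0.0, -0.002, -1.0]]
contact_force: [-2.7, 4.8, 1.9]
gripper_width: 0.0319
```

Request:
drive_tool --steps '[{"travel":[-1,0,0],"yaw":-8},{"travel":[0,0,0],"yaw":-8},{"travel":[0,0,0],"yaw":-8},{"travel":[0,0,0],"yaw":-8},{"travel":[0,0,0],"yaw":-8},{"travel":[0,0,0],"yaw":-8},{"travel":[0,0,0],"yaw":-8},{"travel":[0,0,0],"yaw":-8},{"travel":[0,0,0],"yaw":-8},{"travel":[0,0,0],"yaw":-5.1},{"travel":[0,0,0],"yaw":0}]'

```text
clock: 10.4
ee_pos: [0.5314, -0.0349, 0.0907]
tool_rot: [[-0.602, -0.798, 0.001], [-0.798, 0.602, 0.007], [-0.006, 0.003, -1.0]]
contact_force: [-1.7, 19.0, 2.7]
gripper_width: 0.032
```

```bash
python3 - <<'E'
from h import *
T,im=snap('wrist','w3.png')
for t in('photometer','drawer_handle','filter_window','index_knob'):place('wrist',T,t)
T2,im2=snap('top','t3.png')
place('top',T2,'drawer_handle')
p=proj('top',T2,[.53,-.04,.08]).astype(int);print(p)
c=im2[max(0,p[1]-40):p[1]+40,max(0,p[0]-50):p[0]+50]
cv2.imwrite('pics/w3b.png',np.vstack([cv2.resize(im,(512,384)),cv2.resize(c,(512,210))])[:,:,::-1])
s=arm.sense();print(s['clock'],s['ee_pos'],np.round(s['tool_rot'],3),s['contact_force'],s['torque'],s['gripper_width'])
E
```

```text
wrist photometer 0.62 [ 0.6607 -0.0141  0.0032]
wrist filter_window 0.43 [ 0.5341 -0.0344  0.0025]
wrist index_knob 0.67 [ 0.5346 -0.0358 -0.0007]
top drawer_handle 0.74 [ 0.4401 -0.0576  0.0746]
[270 197]
10.75 [ 0.53138788 -0.0348956   0.09064706] [[-0.602 -0.799  0.001]
 [-0.799  0.602  0.007]
 [-0.006  0.003 -1.   ]] [-2.04909364 19.57423135  1.64592351] [ 2.66480332  0.44614594 -0.18848384] 0.031560160343278465
```

View pics/w3b.png

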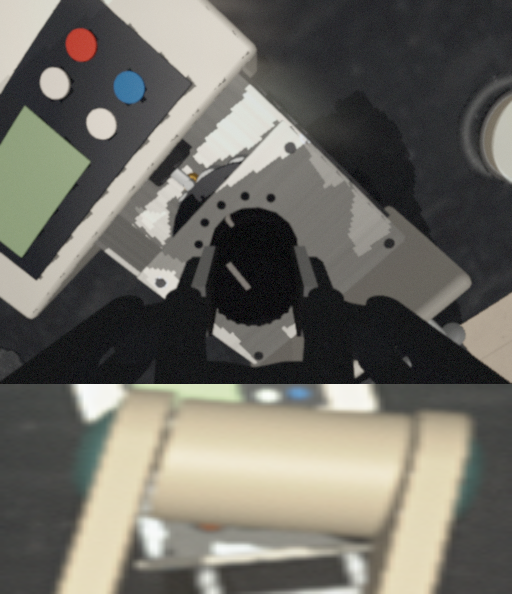

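The jaws turned exactly 77.0°, and five marks show around the knob. I'll ease the 19 N side load, then project the expected marks to confirm the pointer is on the third dot.

Request:
drive_tool --steps '[{"travel":[-1,3,0],"yaw":0},{"travel":[0,0,0],"yaw":0},{"travel":[0,0,0],"yaw":0}]'

```text
clock: 11.12
ee_pos: [0.5307, -0.0346, 0.0906]
tool_rot: [[-0.603, -0.798, 0.002], [-0.798, 0.603, 0.002], [-0.003, -0.0, -1.0]]
contact_force: [0.6, 8.4, 2.0]
gripper_width: 0.032
```

```bash
python3 - <<'E'
from h import *
T,im=snap('wrist','w4.png')
s=arm.sense();print(s['ee_pos'],s['contact_force'],s['torque'][2],np.degrees(np.arctan2(s['tool_rot'][1][0],s['tool_rot'][0][0])))
# bar mark pixel in first wrist view -> world on deck plane (pose of that view)
T1=np.eye(4);a=.1952;R=np.array([[.981,.194,0],[.194,-.981,0],[0,0,-1]]);T1[:3,:3]=R;T1[:3,3]=[.5166,-.0429,.2148]
c=arm.get_calibration('wrist');T1=T1@np.array(c['T_tool_cam']);K=np.array(c['K'])
u=cv2.undistortPoints(np.float32([[[230+327/5.5,130+134/5.5]]]),K,np.array([c['k1'],0,0,0.]))[0,0]
d=T1[:3,:3]@[u[0],-u[1],-1];B=T1[:3,3]+d*((.055-T1[2,3])/d[2])
k=np.array([.5325,-.0388]);b=np.arctan2(*(B[:2]-k)[::-1]);print('bar',B,np.linalg.norm(B[:2]-k),np.degrees(b))
v=cv2.resize(im,None,fx=1.5,fy=1.5)[:,:,::-1].copy()
v=cv2.resize(im[150:350,150:370],None,fx=2.9,fy=2.9,interpolation=2)[:,:,::-1].copy()
for i in range(6):
    t=b-.449*i;q=(proj('wrist',T,[k[0]+.0275*np.cos(t),k[1]+.0275*np.sin(t),.055])-[150,150])*2.9
    cv2.putText(v,str(i),tuple(int(x) for x in q),0,.5,(0,0,255),1)
cv2.imwrite('pics/w4b.png',v)
E
```

```text
[ 0.53070447 -0.03464983  0.09062882] [0.43495003 7.33901404 1.66535793] -0.14728723862754592 -127.09135108412809
bar [ 0.5418765  -0.00891972  0.055     ] 0.03131692440603947 72.57802717993603
```

View pics/w4b.png

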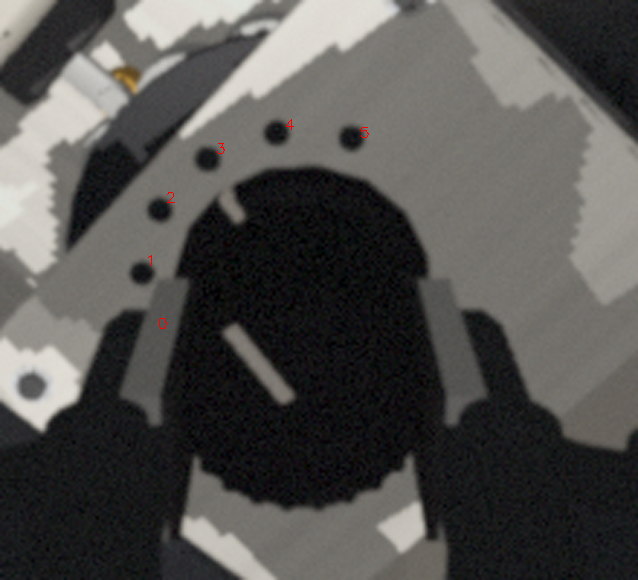

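The pointer's skirt line (235,205) aims at dot 3 (207,158), and the bar mark is hidden under the left finger. I'll measure the rotation from the pointer line in both views to check for slip.

```bash
python3 - <<'E'
from h import *
c=arm.get_calibration('wrist');K=np.array(c['K'])
T1=np.eye(4);T1[:3,:3]=[[.981,.194,0],[.194,-.981,0],[0,0,-1]];T1[:3,3]=[.5166,-.0429,.2148];T1=T1@np.array(c['T_tool_cam'])
def ln(f,T,x,y,w,h,z):
    im=cv2.imread('pics/'+f,0)[y:y+h,x:x+w];ys,xs=np.nonzero(im>70)
    P=np.float32(np.c_[xs+x,ys+y]);u=cv2.undistortPoints(P[:,None],K,np.array([c['k1'],0,0,0.]))[:,0]
    d=(T[:3,:3]@np.c_[u[:,0],-u[:,1],-np.ones(len(u))].T).T;Q=T[:3,3]+d*((z-T[2,3])/d[:,2])[:,None]
    vx,vy,mx,my=cv2.fitLine(np.float32(Q[:,:2]*1000),2,0,.01,.01).ravel();print(f,len(xs),np.degrees(np.arctan2(vy,vx)),mx,my)
ln('w2.png',T1,230+250//5,130+47,16,20,.095)
ln('w4.png',camT('wrist'),150+75,150+108,29,33,.095)
n='top';T,im=snap(n,'t5.png');place(n,T,'drawer_handle');place(n,T,'photometer')
for t in('conical_flask_2','beaker','petri_dish','forceps'):place(n,T,t)
E
```

```text
w2.png 67 76.293724 537.0695 -25.378317
w4.png 196 -2.0397089 542.0568 -38.280468
top drawer_handle 0.71 [ 0.4385 -0.0595  0.0777]
top photometer 0.78 [ 0.6551 -0.0134 -0.0011]
top conical_flask_2 0.72 [ 0.5173  0.2981 -0.003 ]
top beaker 0.56 [ 4.440e-01 -3.203e-01 -1.000e-04]
top petri_dish 0.65 [ 0.4695 -0.2054  0.0008]
top forceps 0.51 [ 4.372e-01  2.127e-01 -2.000e-04]
```

Request:
drive_tool --steps '[{"travel":[0,1.5,0],"yaw":-1},{"travel":[0,0,0],"yaw":0}]'

```text
clock: 11.78
ee_pos: [0.5308, -0.0343, 0.0906]
tool_rot: [[-0.617, -0.787, 0.002], [-0.787, 0.617, -0.001], [-0.001, -0.002, -1.0]]
contact_force: [-0.7, 1.6, 5.2]
gripper_width: 0.0321
```

```bash
python3 - <<'E'
from h import *
s=arm.sense();print(s['clock'],s['ee_pos'],s['contact_force'],s['torque'],np.degrees(np.arctan2(s['tool_rot'][1][0],s['tool_rot'][0][0])))
E
```

```text
11.775 [ 0.53078562 -0.0343239   0.09061317] [-0.66091445  1.58397837  5.20460767] [0.2322772  0.16393381 0.02325116] -128.11459853033085
```

Holding torque is now near zero, so the wheel is seated. A small outward pull will confirm the drawer is at its stop.

Request:
drive_tool --steps '[{"travel":[-2,-0.4,0],"yaw":0},{"travel":[0,0,0],"yaw":0},{"travel":[0,0,0],"yaw":0}]'

```text
clock: 12.15
ee_pos: [0.5304, -0.0344, 0.0907]
tool_rot: [[-0.617, -0.787, 0.007], [-0.787, 0.617, 0.0], [-0.004, -0.005, -1.0]]
contact_force: [10.9, 3.5, -1.0]
gripper_width: 0.0322
```

```bash
python3 - <<'E'
from h import *
s=arm.sense();print(s['clock'],s['ee_pos'],s['contact_force'],s['torque'],np.degrees(np.arctan2(s['tool_rot'][1][0],s['tool_rot'][0][0])))
E
```

```text
12.15 [ 0.53040353 -0.03443681  0.09065072] [10.94001452  3.54939679 -0.95841484] [ 0.38056011 -1.50100038  0.07046482] -128.09001340549176
```

The drawer stalls against its stop (11 N for 0.4 mm), and the knob is held in the third click. Handing in.

```bash
python3 -c "
from workcell import arm
print(arm.hand_in())"
```

```text
the job is handed in; nothing more can be done
None
```

I pulled the drawer out to its stop by the bar handle. I then gripped the knob and turned it clockwise from the end stop to the third click. I handed in at about 12.2 s with the knob still gripped at 80 N.

**Starting position:** The pointer stood on the bar mark with the black blank under the window, so the wheel started at the end stop.

**Knob angle:** The jaws turned 78.1° in all against a nominal 77.1°. The last degree was added because about 0.15 N m of holding torque remained. After that it fell to about 0.02 N m, and it read 0.07 N m after the final pull. A camera reading of the pointer, taken before that last degree, gave 78.3°, with the pointer on the third dot.

**Drawer:** A last 2 mm outward pull moved it only 0.4 mm and met about 11 N, so it is at its stop. The arm is still holding that light pull.

**Bystanders:** The flask, beaker, petri dish and forceps measured within a few millimetres of their starting positions, which is the detectors' accuracy.

**Not confirmed:**
- I did not see the orange filter in the window. The gripper blocked it, and the one detection of the window after turning was clearly wrong.
- The measured jaw openings were about 2 mm smaller than the listed diameters of both the bar and the knob. Both grips held.

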